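# Shut the centrifuge lid and hold its front up on a lever jack

### The job

I have to change the front feet of the small bench centrifuge: first press its lid shut until the catch snaps in, then set the little lever jack on the bench with its saddle squarely under the round lift pad at the machine's front and let go of it. Pump the jack handle once as a trial - all the way down, then let it come right up again - and press it fully down a second time; finish while holding the handle down, so that the jack alone keeps the front raised. Leave the other things on the bench where they are.

Things in the scene. Friction and masses are not known exactly. Their poses are not given: they have to be found in the camera images.
- centrifuge: small white bench centrifuge, 130 mm deep (x), 150 mm wide (y), 85 mm tall with the lid shut, hinged at the rear to a plate fixed to the bench, so it cannot slide but its front can be tipped up about 20 mm. Origin on the bench under the middle of the machine; at its own -x is the front (with dial, dark panel and lift bracket), +y its left seen from the robot, z up. Its two front feet stand at the corners, under the machine, clear of the jack.
- microscope: tall fixed microscope, 323 mm deep (x), 212 mm wide, 459 mm tall, origin under its middle, on the bench to the right of the centrifuge; an obstacle: carry things round its front
- lid (a joint): angle of the grey lid: 0 shut, grows as it opens upward (rad). Starts about 0.45 to 0.8 open; a stiff hinge keeps it where it is left. Over the last 6 mm at the front edge a spring catch resists with some 4 to 6 N, then snaps in; shut is below 0.02.
- lid_front (a point): point on the lid's top face, middle of its width, 115 mm from the lid hinge (measured along the lid; 14 mm behind the front edge of its main slab); the place to press
- lid_hinge (a point): middle of the lid's hinge axis at the rear top of the machine, 73 mm above the bench; the lid turns about the machine's y axis; lid_front lies 115 mm forward of it and 13.5 mm above it when shut
- lift_pad (a point): centre of the underside of the round rubber lift pad, 24 mm across, under the steel bracket at the middle of the machine's front; 93 mm in front of the machine's origin, 28 mm in front of its face, 46 mm above the bench when the machine rests. The bracket's top is 64 mm above the bench.
- jack: loose dark steel lever jack, 0.6 kg; base plate 147x56x8 mm; origin at the underside, about the middle. At its own +x end is the saddle, at -x the handle. A block 40 mm wide (y), x from -20 to +34 mm, z from 8 to 38 mm, is the place to grip it (across y, at x about +14 mm); two small cheeks at x -14 to +4 mm rise above it to 54 mm. The base ends at x = +72 mm.
- saddle (a point): centre of the top of the jack's round saddle, 36 mm across, at x = +50 mm of the jack; 34 mm above the jack's underside with the handle up, so it passes under the lift pad with 12 mm to spare; rises 30 mm with the handle fully down
- jack_handle (a joint): handle angle: 0 up (tilted 0.6 rad above level, toward the jack's -x), 0.6 fully down (level; a stop). The saddle rises 5 mm per 0.1 rad. A spring brings the handle up when let go. Pressing at its end takes some 3 to 6 N unloaded, about 10 N under the machine.
- handle_pivot (a point): middle of the handle's pivot pin, at x = -5 mm, z = 46 mm of the jack; the handle turns about the jack's y axis
- handle_tip (a point): middle of the top face of the handle's flat 30x30 mm end, 70 mm from the pivot along the handle and 4.5 mm above its centre line; the place to press; about 89 mm above the bench with the handle up, 50 mm with it down
- timer: square white kitchen timer lying flat, 64x64x21 mm; a bystander, origin at the centre of its underside
- seed_jar: round seed jar with screw lid, 54 mm across, 70 mm tall; a bystander, origin at the centre of its underside
- petri_1: shallow round petri dish with lid, 72 mm across, 14 mm tall; a bystander, origin at the centre of its underside
- loupe: folding loupe lying flat, 43x94x18 mm; a bystander, origin at the centre of its underside
- slide_pack: small cardboard pack, 30x78x28 mm; a bystander, origin at the centre of its underside
- marker: felt marker lying on its side, 138x17x17 mm; a bystander, origin at the centre of its underside
- dropper_1: amber dropper bottle, 36 mm across, 106 mm tall; a bystander, origin at the centre of its underside

How it is judged:
By the outcome, as a careful person would: the job done as asked, in the order asked, and still so for the second after the job is handed in, while the arm keeps its last pose, push and grip.
It also fails if it takes over 72 s, if anything falls off the work surface, if the arm or the gripper's body presses on something with over 40 N, if the wrist force passes 120 N, or if a joint passes its speed limit or range.

### The arm

A 7-joint arm with a two-finger parallel gripper is mounted at the origin on a cart in front of the work surface, level with it; the furniture and walls round the work are solid. World frame = base frame: x ahead of the robot, y to its left, z up, the work surface at z = 0. Lengths are in m, angles in degrees, forces in N, time in s.
With the tool pointing down it reaches from about 0.4 to 0.85 m from the base axis. Payload 4.5 kg.
Tool frame: the origin (TCP) lies between the finger pads; the fingertips stand 17 mm ahead of it and the grasp point (between the pads) lies 2 mm behind it (tcp_to_tips is the distance from the TCP to the fingertips, in m); z points along the fingers, y is the direction in which the jaws open and shut (so a half turn about z gives the same grasp; the last joint's range is limited). The gripper opens to 88 mm and grips with 3 to 60 N. Pads are 18 mm wide; open, the fingers measure 123 mm over their backs; the gripper's body (75 mm by 187 mm) begins 45 mm behind the grasp point.
Start: joints at [75.562, 39.483, -11.15, 89.685, 9.013, 51.709, -12.324], TCP at [0.176, -0.6, 0.256] pointing down, gripper open.
Joint ranges: [-172.22, 172.22], [-26.19, 119.32], [-84.43, 86.54], [7.71, 146.69], [-57.33, 237.33], [2.42, 119.75], [-152.13, 152.13]. Speed limits (degrees/s): [147.25, 147.25, 180, 180, 180, 180, 180].

### API

Orientations are given as a 3x3 rotation matrix whose columns are the frame's x, y, z axes.
In Python, from workcell import * gives the robot as it stands. The module is installed in compiled form; this text tells all that it offers.
- The arm moves only by the tool carry_out, never from a script. Its argument "motion" is a list of rows, each a list of 3 entries, a list of its own where there are three numbers: the finger opening in m, from 0 to 0.0881, then the shift along the tool's x, y, z in m, then the turn about the tool's z in rad. In form: [[grip, [tx, ty, tz], spin], ...]. A call has 1 to 20 rows; each row is the pose to reach, as a shift and turn from the pose commanded when the call began, along the tool's axes at that moment; what a row does not reach only later rows make up. A row lasts 1/10 s, in which the tool goes at most 50 mm and 8.59 degrees, less where a joint would pass 70% of its speed; a pose out of reach is approached as far as the arm can. A call with a gripper value outside its range is refused whole. The fingers move at their own pace and stop on an object; "grip_force" is the grip in N (left out, the last holds). Time passes only in rows, so rows that repeat a pose let the fingers close. It gives the time, the measured TCP pose, the force and the opening at its end, in the units of the state.
- state(): the state, without advancing time (a new reading comes with each control period).
- grab_frame(name): name is "scene" or "top" or "wrist"; returns a dict with "color" (384x512x3 uint8, red, green, blue), "K" (3x3 intrinsics, pixels), "D" ([k1, k2, p1, p2, k3] as OpenCV has them; the pictures are not rectified), "rvec" (rotation vector, rad) and "tvec" (3), from world to camera coordinates, as OpenCV has them. Camera axes: x right, y down, z forward; pixel columns grow to the right and rows downward; lengths in m; the calibration is good to about 2 mm. A picture is of the moment at which its call begins. There is no depth.
- job_done(): hands the job in, once; it reports no verdict.
Trained networks look in a picture, given as the dict that the camera call returned (one of the last four; its "shot" number tells which), for a name from the list of things; names that differ only in an ending like _2 or _b are one class to them, and where a whole thing is asked for, a point or a joint stands for the part that bears it (a point fixed in the world has none). Each returns a list of dicts, best first, with "conf" (0 to 1); they miss things now and then, are a little off and sometimes report something else, mostly with a low value. They report only what shows in the picture. A call takes as long as a camera call.
- look_for(picture, thing): "box" ([left, top, right, bottom] as shares, 0 to 1, of the picture: columns of its width, rows of its height, round what is visible of it).
- masks_of(picture, thing): "region" (384x512 bool, what is visible of it) and "box" ([left, top, right, bottom] as shares, 0 to 1, of the picture: columns of its width, rows of its height, round what is visible of it).
The state is a dict: "t": time; "joint_positions": joint angles; "qd": joint speeds; "joint_torque": joint torques, N m; "position": TCP position; "eef_rot": TCP orientation; "contact_force": force on the tool from outside, world axes, zero at the start; "ft_torque": the same for the moment, N m; "grip_width": finger opening in m.
Only numpy, scipy, OpenCV 4.12 (cv2) and the standard library are available. Lean on these libraries where they do the work, as an engineer would, in place of code of your own. Each camera call takes 0.05 s, during which the arm holds its last target.

## Working session

There is one attempt and no reset: what is moved stays moved. The work goes in short steps, Python scripts to look and compute and a tool call to move; the robot and the scene stay as the last step left them, time stands still between calls to the robot, and variables do not carry over. Pictures are saved under pics/ and viewed, and the job is handed in when it is done.

Besides the shell and the picture viewer there is one more tool, called after "Request:" as name([rows], argument=value, ...), one row to a line, values as JSON. carry_out: Moves the arm, as the interface text tells. Its arguments: {"type":"object","properties":{"motion":{"type":"array","items":{"type":"array"}},"grip_force":{"type":"number"}},"required":["motion"]}

```bash
mkdir -p pics
cat > h.py <<'E'
from workcell import *
import numpy as np, cv2
def save(p,n): cv2.imwrite(f'pics/{n}.png',cv2.resize(p['color'][:,:,::-1],(768,576)))
def ray(p,uv):
    R=cv2.Rodrigues(np.array(p['rvec'],float))[0]; t=np.array(p['tvec'],float)
    n=cv2.undistortPoints(np.array(uv,float).reshape(-1,1,2),np.array(p['K'],float),np.array(p['D'],float)).reshape(-1,2)
    d=np.c_[n,np.ones(len(n))]@R; return -R.T@t,d
def atz(p,uv,z):
    c,d=ray(p,uv); return c+d*((z-c[2])/d[:,2])[:,None]
def proj(p,X):
    return cv2.projectPoints(np.array(X,float).reshape(-1,3),np.array(p['rvec'],float),np.array(p['tvec'],float),np.array(p['K'],float),np.array(p['D'],float))[0].reshape(-1,2)
E
python3 - <<'E'
from h import *
s=state(); print(s)
for n in ("scene","top"):
    p=grab_frame(n); save(p,n+"0"); 
    c,_=ray(p,[[256,192]]); print(n,c)
    for th in ("centrifuge","lid","jack","jack_handle","saddle","lift_pad","lid_front","handle_tip","timer","seed_jar","petri_1","loupe","slide_pack","marker","dropper_1","microscope"):
        r=look_for(p,th)
        print(th,[(round(q['conf'],2),[int(v*k) for v,k in zip(q['box'],(512,384,512,384))]) for q in r[:2]])
E
```

```text
{'t': 0.0, 'joint_positions': array([ 75.56056298,  39.53174683, -11.14465289,  89.74446056,
         9.01356899,  51.70961433, -12.32395094]), 'qd': array([-0.04034632,  0.07477758, -0.04111323,  0.02092092, -0.02718034,
       -0.03585629, -0.03638805]), 'joint_torque': array([ 5.03220926e-04, -5.27559221e+01, -1.26697876e+00, -1.53432101e+01,
       -5.27083862e-02,  6.62515798e-03,  1.76433932e-04]), 'position': array([ 0.17599286, -0.59908678,  0.25492749]), 'eef_rot': array([[ 9.59404374e-01,  2.82033367e-01, -6.52745572e-04],
       [ 2.82034083e-01, -9.59402896e-01,  1.69109898e-03],
       [-1.49299652e-04, -1.80654426e-03, -9.99998357e-01]]), 'contact_force': array([ 0.3649724 , -0.41178537, -0.6854988 ]), 'ft_torque': array([-0.00850703,  0.01790955,  0.03126585]), 'grip_width': 0.08819843047888978}
scene [ 1.08510681 -0.94736906  1.43699646]
centrifuge [(0.67, [280, 147, 331, 203])]
lid [(0.57, [291, 145, 330, 189])]
jack [(0.8, [267, 107, 303, 137])]
jack_handle [(0.49, [268, 106, 291, 122])]
saddle []
lift_pad [(0.65, [281, 145, 331, 200])]
lid_front [(0.8, [291, 142, 3
[... 581 characters left out ...]
]), (0.43, [164, 132, 219, 192])]
jack_handle [(0.57, [110, 226, 116, 251])]
saddle [(0.56, [108, 202, 122, 217]), (0.17, [164, 133, 218, 171])]
lift_pad [(0.76, [163, 131, 220, 192]), (0.61, [382, 181, 399, 194])]
lid_front [(0.66, [164, 135, 219, 173]), (0.58, [109, 206, 131, 255])]
handle_tip [(0.61, [106, 225, 122, 254])]
timer [(0.97, [300, 229, 321, 248]), (0.69, [109, 206, 130, 253])]
seed_jar [(0.69, [142, 155, 164, 178])]
petri_1 [(0.95, [149, 181, 168, 204])]
loupe [(0.77, [248, 242, 279, 252])]
slide_pack [(0.7, [155, 241, 183, 257])]
marker [(0.55, [363, 199, 375, 245]), (0.4, [107, 204, 131, 255])]
dropper_1 [(0.6, [380, 180, 400, 190])]
microscope [(0.35, [163, 130, 220, 192])]
```

View pics/scene0.png

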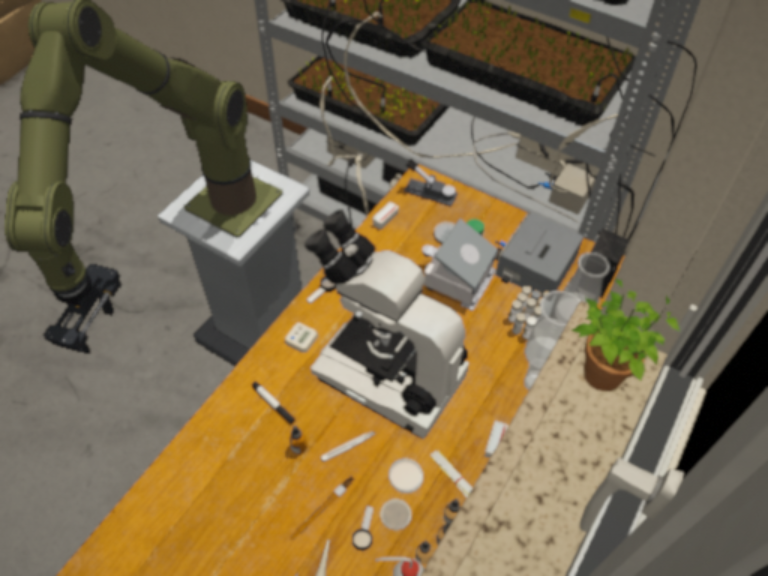

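View pics/top0.png

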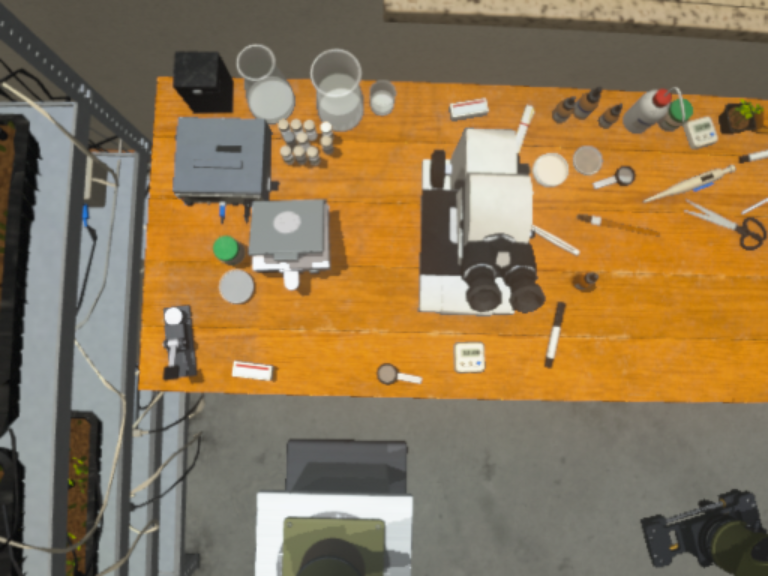

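Run:
```python
from h import *
p=grab_frame("top")
c=p['color'][120:270,95:255,::-1]; cv2.imwrite('pics/topc.png',cv2.resize(c,None,fx=4.8,fy=3.8 if 0 else 3.9,interpolation=cv2.INTER_CUBIC))
```

```text
(no output)
```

View pics/topc.png

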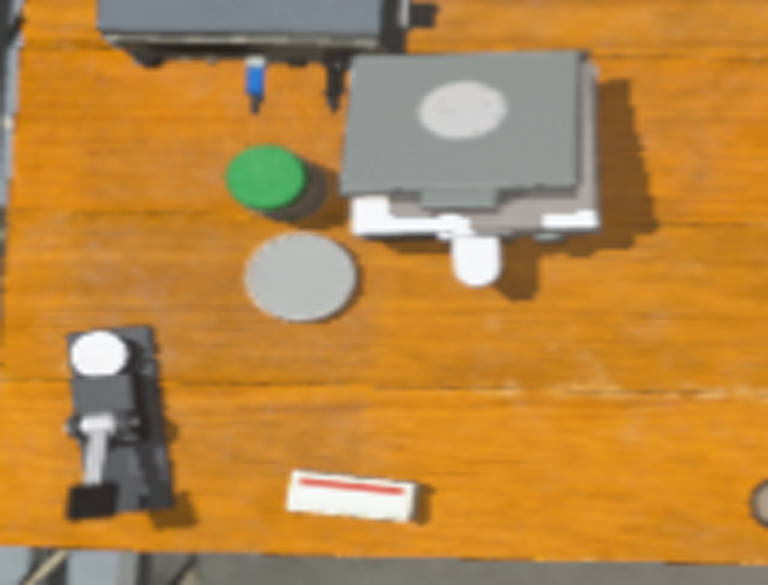

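Run:
```python
from h import *
p=grab_frame("top")
def f(n,u,v,z):
    print(n,atz(p,[[95+(u+.5)/4.8-.5,120+(v+.5)/3.9-.5]],z)[0].round(4))
f('saddle',100,354,.034); f('tip',92,500,.089)
f('baseFR',152,327,.008);f('baseFL',68,335,.008);f('baseRR',172,507,.008)
f('bracket front',477,286,.064);f('brL',455,262,.064);f('brR',500,262,.064)
f('bodyFL',352,237,.07);f('bodyFR',600,229,.07)
f('lidFR',577,187,.13);f('lidFL',342,193,.13)
f('lidRL',355,54,.08);f('lidRR',583,50,.08)
f('petri',301,277,.014);f('petri low',301,322,.01);f('jar',265,178,.07);f('pack top left',288,512,.028);f('pack tr',415,520,.028);f('pack tl2',292,470,.028)
f('edge',200,547,0)
for s in("jack","saddle","jack_handle","centrifuge","lid"):
    r=masks_of(p,s)
    for q in r[:1]:
        v,u=np.nonzero(q['region']); print(s,q['conf'],u.mean(),v.mean(),len(u))
```

```text
saddle [0.5043 0.3353 0.034 ]
tip [0.3936 0.3181 0.089 ]
baseFR [0.5276 0.3104 0.008 ]
baseFL [0.5198 0.3651 0.008 ]
baseRR [0.3857 0.2909 0.008 ]
bracket front [0.5613 0.0936 0.064 ]
brL [0.5793 0.1079 0.064 ]
brR [0.58  0.08  0.064]
bodyFL [0.5961 0.1716 0.07  ]
bodyFR [0.6062 0.0185 0.07  ]
lidFR [0.6295 0.0289 0.13  ]
lidFL [0.6216 0.1675 0.13  ]
lidRL [0.7354 0.1741 0.08  ]
lidRR [0.742  0.0329 0.08  ]
petri [0.5696 0.2138 0.014 ]
petri low [0.5341 0.2131 0.01  ]
jar [0.64   0.2278 0.07  ]
pack top left [0.3852 0.2115 0.028 ]
pack tr [0.3813 0.131  0.028 ]
pack tl2 [0.4177 0.2103 0.028 ]
edge [0.3543 0.2735 0.    ]
jack 0.88 118.92797494780794 228.5240083507307 958
saddle 0.49 115.38297872340425 210.39361702127658 94
jack_handle 0.53 114.31318681318682 240.78571428571428 182
centrifuge 0.8 192.98715953307394 157.98210116731516 2570
lid 0.76 190.97565024903153 151.53901494189265 1807
```

```bash
cat >> h.py <<'E'
def go(target,yaw=None):
    s=state(); R=np.array(s['eef_rot']); d=np.array(target)-s['position']
    cy=np.degrees(np.arctan2(R[1,0],R[0,0]))
    sp=0 if yaw is None else -np.radians(yaw-cy)
    print('t',s['t'],'pos',s['position'].round(4),'yaw',cy.round(2),'shift',(R.T@d).round(4),'spin',round(sp,4),'F',s['contact_force'].round(2))
E
python3 - <<'E'
from h import *
p=grab_frame("top")
for z in(.25,.35,.46): print(z,atz(p,[[322,206],[360,206],[280,208]],z).round(3))
print(atz(p,[[280,208]],.03))
go([.30,-.33,.26],3.5)
go([.38,.0,.26],3.5)
go([.50,.09,.26],3.5)
E
```

```text
0.25 [[ 0.521 -0.257  0.25 ]
 [ 0.524 -0.355  0.25 ]
 [ 0.514 -0.15   0.25 ]]
0.35 [[ 0.515 -0.24   0.35 ]
 [ 0.518 -0.329  0.35 ]
 [ 0.508 -0.142  0.35 ]]
0.46 [[ 0.509 -0.221  0.46 ]
 [ 0.511 -0.301  0.46 ]
 [ 0.503 -0.135  0.46 ]]
[[ 0.52506444 -0.1650913   0.03      ]]
t 2.1 pos [ 0.1762 -0.5996  0.2557] yaw 16.38 shift [ 0.1948 -0.2238 -0.0043] spin 0.2248 F [-0.6   0.   -0.15]
t 2.1 pos [ 0.1762 -0.5996  0.2557] yaw 16.38 shift [ 0.3646 -0.5179 -0.0043] spin 0.2248 F [-0.6   0.   -0.15]
t 2.1 pos [ 0.1762 -0.5996  0.2557] yaw 16.38 shift [ 0.5051 -0.5704 -0.0043] spin 0.2248 F [-0.6   0.   -0.15]
```

Request:
carry_out([
  [0.0,[0.2,-0.22,-0.01],0.22],
  [0.0,[0.2,-0.22,-0.01],0.22],
  [0.0,[0.2,-0.22,-0.01],0.22],
  [0.0,[0.2,-0.22,-0.01],0.22],
  [0.0,[0.2,-0.22,-0.01],0.22],
  [0.0,[0.2,-0.22,-0.01],0.22],
  [0.0,[0.36,-0.52,-0.01],0.22],
  [0.0,[0.36,-0.52,-0.01],0.22],
  [0.0,[0.36,-0.52,-0.01],0.22],
  [0.0,[0.36,-0.52,-0.01],0.22],
  [0.0,[0.36,-0.52,-0.01],0.22],
  [0.0,[0.36,-0.52,-0.01],0.22],
  [0.0,[0.36,-0.52,-0.01],0.22],
  [0.0,[0.5,-0.57,-0.01],0.22],
  [0.0,[0.5,-0.57,-0.01],0.22],
  [0.0,[0.5,-0.57,-0.01],0.22],
  [0.0,[0.5,-0.57,-0.01],0.22],
  [0.0,[0.5,-0.57,-0.01],0.22],
])

```text
t: 3.9
position: [0.4953, 0.0887, 0.2654]
eef_rot: [[0.998, 0.067, -0.0], [0.067, -0.998, -0.0], [-0.001, 0.0, -1.0]]
contact_force: [-0.9, 0.9, 0.8]
grip_width: 0.0007
```

Run:
```python
from h import *
go([.5,.09,.26],3.5)
p=grab_frame("wrist"); save(p,"w1"); print(ray(p,[[256,192]]))
for th in("lid","centrifuge","lift_pad","lid_front"):
    for q in look_for(p,th)[:2]: print(th,q['conf'],(np.array(q['box'])*[768,576,768,576]).round())
X=[[.573,.0937,.064],[.601,.0955,.07],[.5961,.1716,.07],[.6062,.0185,.07]]
print((proj(p,X)*1.5).round())
```

```text
t 3.9 pos [0.4953 0.0887 0.2654] yaw 3.85 shift [ 0.0047 -0.001   0.0054] spin 0.0061 F [-0.89  0.93  0.81]
(array([0.57452269, 0.09335757, 0.39408272]), array([[-0.31550351, -0.03739706, -0.94837414]]))
centrifuge 0.97 [239.   0. 511. 161.]
lift_pad 0.59 [244.   0. 512. 157.]
lid_front 0.88 [244.   0. 511.  81.]
[[377. 147.]
 [377. 105.]
 [267. 104.]
 [487. 105.]]
```

View pics/w1.png

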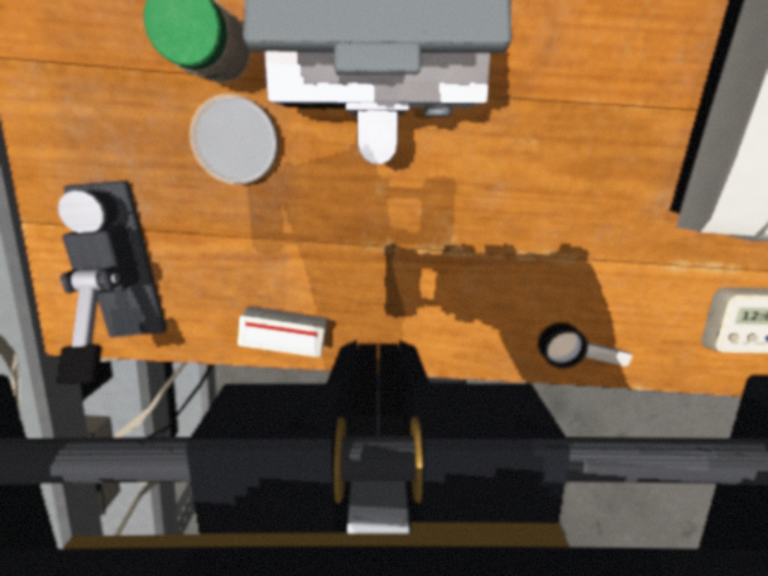

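Request:
carry_out([
  [0.0,[0.05,0.0,0.0],0.0],
  [0.0,[0.09,0.0,0.0],0.0],
  [0.0,[0.09,0.0,0.0],0.0],
  [0.0,[0.09,0.0,0.0],0.0],
])

```text
t: 4.55
position: [0.5846, 0.0933, 0.2653]
eef_rot: [[0.998, 0.065, -0.001], [0.065, -0.998, -0.0], [-0.001, 0.0, -1.0]]
contact_force: [-0.9, 0.9, 0.1]
grip_width: 0.0002
```

Run:
```python
from h import *
go([.6,.095,.26],3.85)
p=grab_frame("wrist"); save(p,"w2"); print(ray(p,[[256,192]])[0])
```

```text
t 4.55 pos [0.5846 0.0933 0.2653] yaw 3.7 shift [ 0.0155 -0.0007  0.0053] spin -0.0026 F [-0.91  0.89  0.12]
[0.66387771 0.09775688 0.39402298]
```

View pics/w2.png

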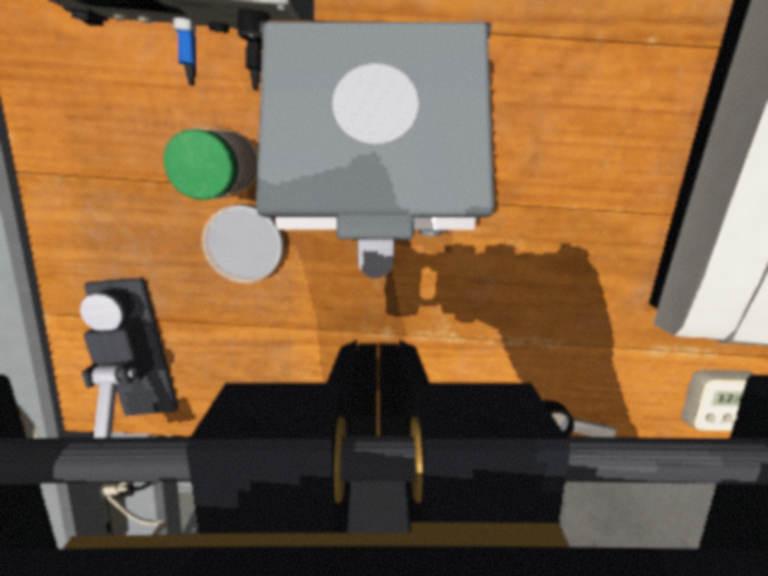

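Run:
```python
from h import *
from scipy.optimize import least_squares
p=grab_frame("wrist")
m=np.array([[264,22],[489,22],[495,213],[257,215]])/1.5
def pts(q):
    hx,hy,yaw,th,W,r=q
    out=[]
    for f,s in((-r,1),(-r,-1),(.129,-1),(.129,1)):
        x=-(f*np.cos(th)-.0135*np.sin(th)); z=.073+f*np.sin(th)+.0135*np.cos(th); y=s*W/2
        out.append([hx+x*np.cos(yaw)-y*np.sin(yaw),hy+x*np.sin(yaw)+y*np.cos(yaw),z])
    return np.array(out)
for W0 in(.144,.146,.148,.15):
  r=least_squares(lambda q:np.r_[(proj(p,pts(q))-m).ravel(),(q[4]-W0)*1e4,(q[2]-.064)*200],[.726,.1,.064,.5,W0,.005])
  print(W0,r.x.round(4),r.cost.round(3),pts(r.x)[2:].mean(0).round(4))
# pad estimates
g=atz(p,[[375/1.5,278/1.5]],.064);print(g)
```

```text
0.144 [ 0.7367  0.1034  0.0662  0.3914  0.144  -0.0079] 5.812 [0.6229 0.0958 0.1347]
0.146 [ 0.738   0.1034  0.0662  0.36    0.146  -0.0087] 12.25 [0.6222 0.0958 0.1311]
0.148 [ 0.7391  0.1035  0.0662  0.3273  0.148  -0.0095] 20.984 [0.6216 0.0957 0.1273]
0.15 [ 0.7402  0.1036  0.0662  0.2936  0.1499 -0.0102] 31.841 [0.6209 0.0957 0.1233]
[[0.56080651 0.09286295 0.064     ]]
```

Request:
carry_out([
  [0.0,[0.046,-0.001,0.03],0.0],
  [0.0,[0.046,-0.001,0.07],0.0],
  [0.0,[0.046,-0.001,0.09],0.0],
  [0.0,[0.046,-0.001,0.1],0.0],
  [0.0,[0.045,-0.001,0.11],0.0],
  [0.0,[0.043,-0.001,0.12],0.0],
  [0.0,[0.041,-0.001,0.13],0.0],
  [0.0,[0.038,-0.001,0.14],0.0],
])

```text
t: 5.45
position: [0.6231, 0.0977, 0.1258]
eef_rot: [[0.998, 0.066, 0.002], [0.066, -0.998, 0.0], [0.002, -0.0, -1.0]]
contact_force: [-0.6, -0.4, 0.9]
grip_width: 0.0003
```

Run:
```python
from h import *
go([.62,.0965,.1035],3.85)
p=grab_frame("wrist"); save(p,"w3")
```

```text
t 5.45 pos [0.6231 0.0977 0.1258] yaw 3.77 shift [-0.0032  0.001   0.0223] spin -0.0013 F [-0.61 -0.39  0.89]
```

View pics/w3.png

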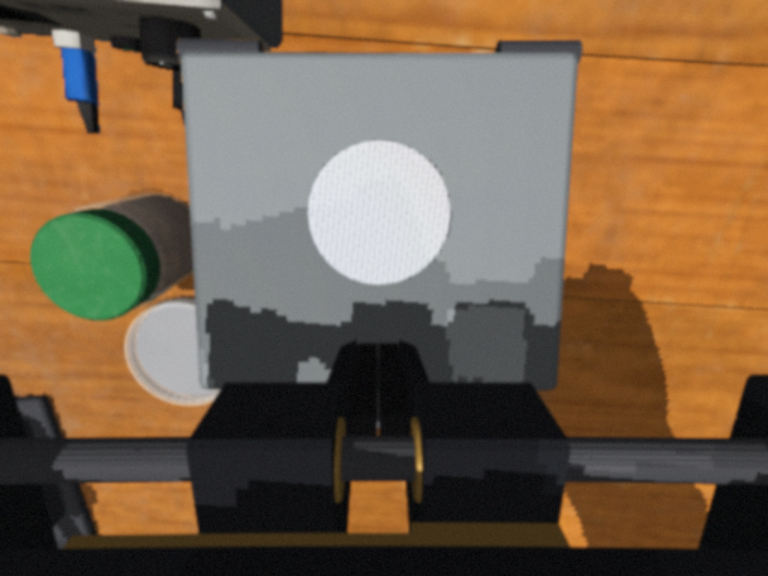

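Request:
carry_out([
  [0.0,[-0.001,0.001,0.006],0.0],
  [0.0,[-0.002,0.001,0.011],0.0],
  [0.0,[-0.003,0.001,0.015],0.0],
  [0.0,[-0.003,0.001,0.019],0.0],
  [0.0,[-0.003,0.001,0.021],0.0],
  [0.0,[-0.003,0.001,0.023],0.0],
])

```text
t: 6.1
position: [0.62, 0.0964, 0.1034]
eef_rot: [[0.998, 0.066, 0.0], [0.066, -0.998, -0.0], [0.0, 0.0, -1.0]]
contact_force: [-5.5, -0.5, 19.0]
grip_width: 0.0005
```

Request:
carry_out([
  [0.0,[0.0,0.0,0.001],0.0],
  [0.0,[0.0,0.0,0.002],0.0],
])

```text
t: 6.3
position: [0.62, 0.0964, 0.1033]
eef_rot: [[0.998, 0.065, 0.001], [0.065, -0.998, -0.0], [0.001, 0.0, -1.0]]
contact_force: [-7.2, -1.0, 26.1]
grip_width: 0.0005
```

Request:
carry_out([
  [0.0,[0.0,0.0,-0.04],0.0],
  [0.0,[0.0,0.0,-0.09],0.0],
  [0.0,[-0.03,-0.02,-0.13],0.0],
  [0.0,[-0.07,-0.06,-0.14],0.0],
  [0.0,[-0.11,-0.1,-0.14],0.0],
  [0.0,[-0.14,-0.14,-0.14],0.0],
  [0.0,[-0.17,-0.17,-0.14],-0.08],
  [0.0881,[-0.18,-0.2,-0.14],-0.08],
  [0.0881,[-0.18,-0.21,-0.14],-0.08],
  [0.0881,[-0.18,-0.21,-0.14],-0.08],
])

```text
t: 7.3
position: [0.4263, 0.2962, 0.2408]
eef_rot: [[0.989, 0.149, 0.001], [0.149, -0.989, 0.001], [0.001, -0.001, -1.0]]
contact_force: [0.6, -0.7, -1.0]
grip_width: 0.0222
```

Run:
```python
from h import *
go([.468,.33,.2],8.3)
p=grab_frame("wrist"); save(p,"w4")
p=grab_frame("scene"); c=p['color'][60:260,180:420,::-1]; cv2.imwrite('pics/s4.png',cv2.resize(c,None,fx=3,fy=3,interpolation=cv2.INTER_CUBIC))
p=grab_frame("top"); c=p['color'][100:340,0:260,::-1]; cv2.imwrite('pics/t4.png',cv2.resize(c,None,fx=2.4,fy=2.4,interpolation=cv2.INTER_CUBIC))
```

```text
t 7.3 pos [0.4263 0.2962 0.2408] yaw 8.57 shift [ 0.0462 -0.0271  0.0409] spin 0.0047 F [ 0.64 -0.72 -1.03]
```

View pics/w4.png

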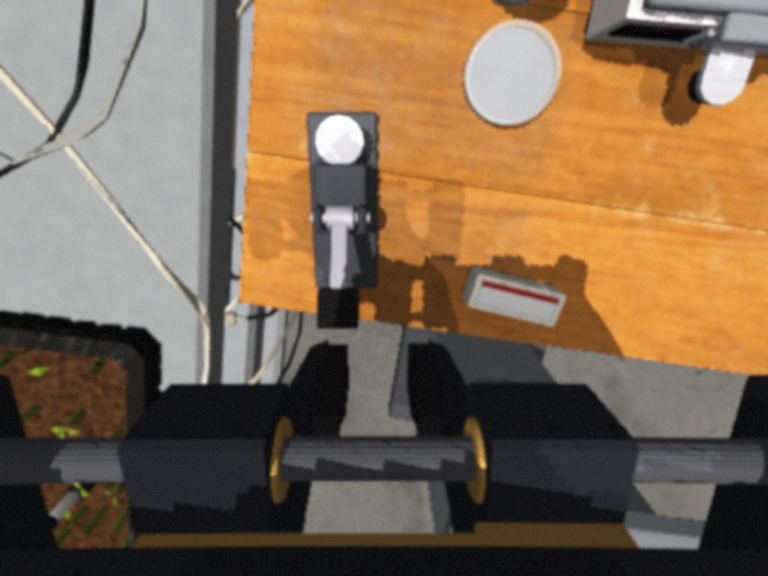

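View pics/s4.png

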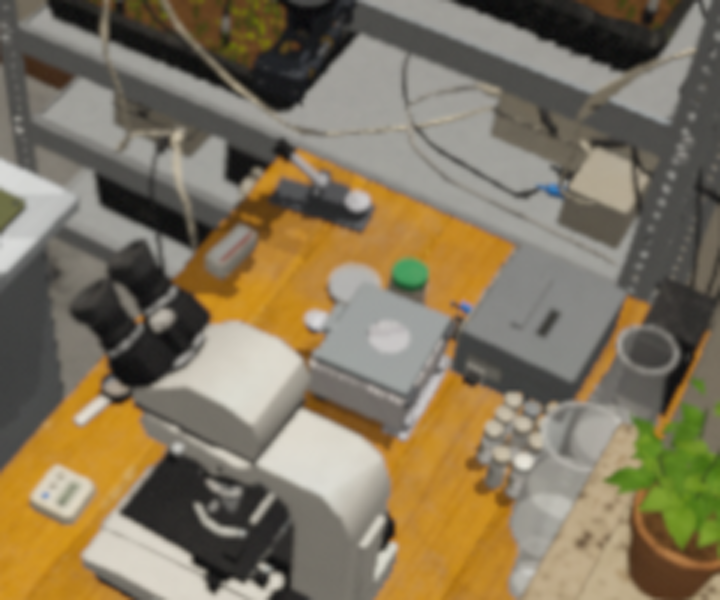

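View pics/t4.png

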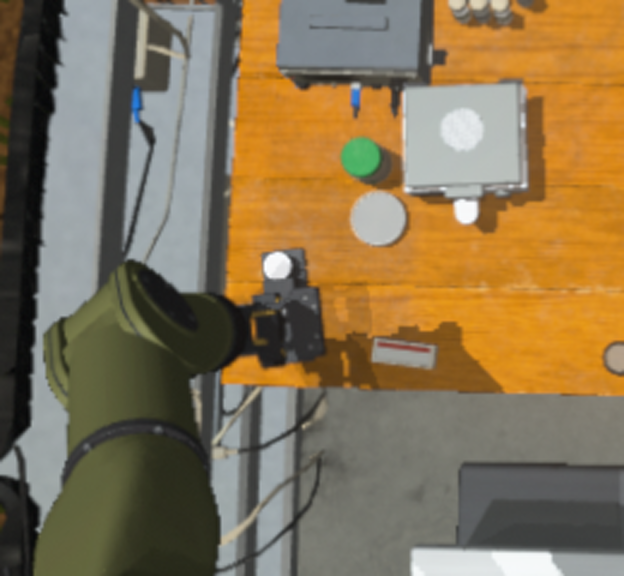

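Run:
```python
from h import *
w=grab_frame("wrist"); t=grab_frame("top")
save(t,"t5")
for n,a,b in(("top edge",(206/1.5,150/1.5),(205/2.4,100+200/2.4)),("bottom",(236/1.5,50/1.5),(222/2.4,100+180/2.4))):
    c1,d1=ray(w,[a]);c2,d2=ray(t,[b]); d1=d1[0];d2=d2[0]
    # y,z intersection
    A=np.array([[d1[1],-d2[1]],[d1[2],-d2[2]]]); s=np.linalg.solve(A,(c2-c1)[1:])
    print(n,c1+s[0]*d1,c2+s[1]*d2)
print('bench left',atz(w,[[247/1.5,150/1.5],[240/1.5,300/1.5]],0))
# jack
P={'saddle':((339,139),.034),'bFL':((307,115),.008),'bFR':((378,113),.008),'bRR':((377,286),.008),'bRL':((314,287),.008),'blkFL':((316,167),.038),'blkFR':((366,167),.038),'tip':((338,307),.089),'petri':((513,72),.014),'brk':((720,105),.064)}
for k,(uv,z) in P.items(): print(k,atz(w,[np.array(uv)/1.5],z)[0].round(4))
go([0.468,.33,.2],8)
```

```text
top edge [0.51813585 0.23472996 0.55209778] [0.5340356  0.23472996 0.55209778]
bottom [0.54276592 0.3835333  0.11295813] [0.60159593 0.3835333  0.11295813]
bench left [[0.48716255 0.40744217 0.        ]
 [0.35500731 0.40721028 0.        ]]
saddle [0.5066 0.331  0.034 ]
bFL [0.5206 0.36   0.008 ]
bFR [0.5301 0.3052 0.008 ]
bRR [0.3888 0.2855 0.008 ]
bRL [0.3799 0.3408 0.008 ]
blkFL [0.4845 0.3454 0.038 ]
blkFR [0.4899 0.3085 0.038 ]
tip [0.396  0.3142 0.089 ]
petri [0.5721 0.2093 0.014 ]
brk [0.5619 0.0848 0.064 ]
t 7.55 pos [0.4277 0.2922 0.2406] yaw 8.15 shift [ 0.0453 -0.0318  0.0405] spin 0.0026 F [-1.07  0.76 -1.12]
```

Run:
```python
from h import *
w=grab_frame("wrist"); save(w,"w6"); t=grab_frame("top"); s=grab_frame("scene")
import pickle; pickle.dump((w,t,s),open('f6.pkl','wb'))
c=t['color'][180:290,70:150,::-1]; cv2.imwrite('pics/t6.png',cv2.resize(c,None,fx=5,fy=5,interpolation=cv2.INTER_CUBIC))
c=s['color'][90:190,220:360,::-1]; cv2.imwrite('pics/s6.png',cv2.resize(c,None,fx=5,fy=5,interpolation=cv2.INTER_CUBIC))
print(state()['position'],state()['qd'].round(2))
```

```text
[0.42717841 0.29304456 0.24062395] [-0.45 -0.04 -0.47 -0.02 -0.05  0.   -0.11]
```

View pics/w6.png

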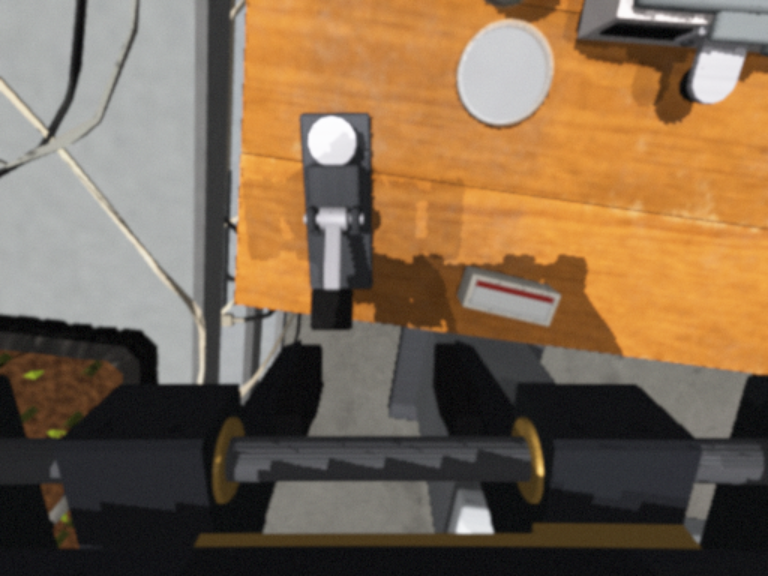

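View pics/t6.png

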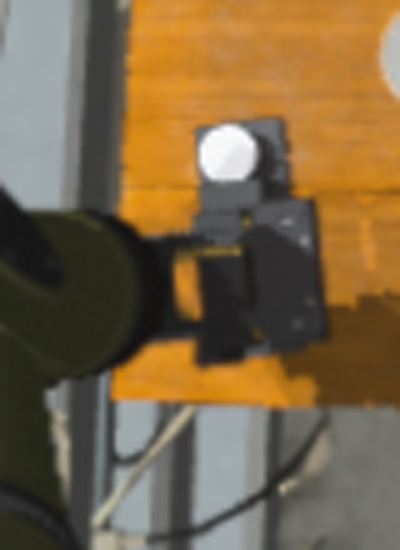

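View pics/s6.png

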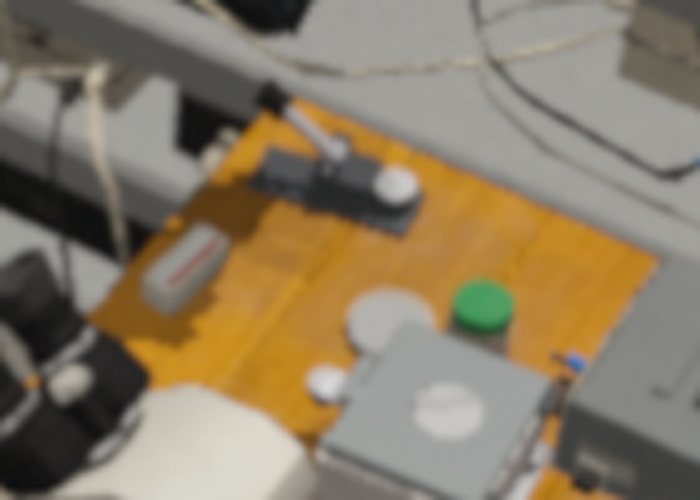

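Run:
```python
from h import *
import pickle; w,t,s=pickle.load(open('f6.pkl','rb'))
for z in(-.1,0,.05,.1,.2):
    print(z,'w',[atz(w,[[u/1.5,100]],z)[0][:2].round(3) for u in(195,208,232,241)],'t',[atz(t,[[70+u/5,180+70/5]],z)[0][:2].round(3) for u in(75,88,105,123)],'s',[atz(s,[[220+u/5,90+v/5]],z)[0][:2].round(3) for u,v in((479,165),(482,135))])
P={'saddle':((331,141),.034),'bFL':((300,115),.008),'bFR':((371,114),.008),'bRR':((371,287),.008),'blkFL':((309,167),.038),'blkFR':((360,167),.038),'tip':((331,308),.089),'petri':((506,73),.014),'brk':((711,105),.064)}
for k,(uv,z) in P.items(): print(k,atz(w,[np.array(uv)/1.5],z)[0].round(4))
```

```text
-0.1 w [array([0.474, 0.489]), array([0.476, 0.476]), array([0.48 , 0.451]), array([0.481, 0.442])] t [array([0.562, 0.484]), array([0.562, 0.475]), array([0.562, 0.463]), array([0.562, 0.451])] s [array([0.505, 0.522]), array([0.488, 0.559])]
0 w [array([0.481, 0.449]), array([0.482, 0.439]), array([0.485, 0.42 ]), array([0.486, 0.412])] t [array([0.554, 0.446]), array([0.554, 0.437]), array([0.555, 0.426]), array([0.555, 0.415])] s [array([0.542, 0.427]), array([0.527, 0.461])]
0.05 w [array([0.484, 0.43 ]), array([0.486, 0.421]), array([0.488, 0.404]), array([0.489, 0.398])] t [array([0.551, 0.426]), array([0.551, 0.418]), array([0.551, 0.408]), array([0.551, 0.397])] s [array([0.561, 0.379]), array([0.547, 0.412])]
0.1 w [array([0.488, 0.41 ]), array([0.489, 0.402]), array([0.491, 0.388]), array([0.492, 0.383])] t [array([0.547, 0.407]), array([0.547, 0.4  ]), array([0.547, 0.39 ]), array([0.548, 0.379])] s [array([0.58 , 0.331]), array([0.566, 0.363])]
0.2 w [array([0.495, 0.37 ]), array([0.495, 0.365]), array([0.497, 0.356]), array([0.497, 0.353])] t [array([0.54 , 0.369]), array([0.54 , 0.362]), array([0.54 , 0.353]), array([0.54 , 0.343])] s [array([0.618, 0.235]), array([0.605, 0.265])]
saddle [0.5042 0.3368 0.034 ]
bFL [0.5197 0.3655 0.008 ]
bFR [0.5284 0.3106 0.008 ]
bRR [0.387  0.2908 0.008 ]
blkFL [0.4836 0.3506 0.038 ]
blkFR [0.4891 0.313  0.038 ]
tip [0.3943 0.3191 0.089 ]
petri [0.5705 0.2144 0.014 ]
brk [0.5609 0.0906 0.064 ]
```

Request:
carry_out([
  [0.0881,[0.03,-0.03,0.02],0.0],
  [0.0881,[0.046,-0.031,0.06],0.0],
  [0.0881,[0.046,-0.031,0.1],0.0],
  [0.0881,[0.046,-0.031,0.1],0.0],
  [0.0881,[0.046,-0.031,0.1],0.0],
  [0.0881,[0.046,-0.031,0.1],0.0],
])

```text
t: 8.3
position: [0.4685, 0.332, 0.1427]
eef_rot: [[0.989, 0.145, 0.003], [0.145, -0.989, 0.002], [0.003, -0.002, -1.0]]
contact_force: [-0.3, -0.5, 0.5]
grip_width: 0.0883
```

Run:
```python
from h import *
go([.468,.33,.029],8.3)
w=grab_frame("wrist"); save(w,"w7")
s=grab_frame("top"); save(s,"t7"); go([.468,.33,.029],8.3)
```

```text
t 8.3 pos [0.4685 0.332  0.1427] yaw 8.34 shift [-0.0011  0.0021  0.1137] spin 0.0007 F [-0.33 -0.49  0.48]
t 8.4 pos [0.4685 0.3321 0.1429] yaw 8.34 shift [-0.0012  0.0022  0.1139] spin 0.0007 F [-0.02 -0.39 -0.22]
```

View pics/w7.png

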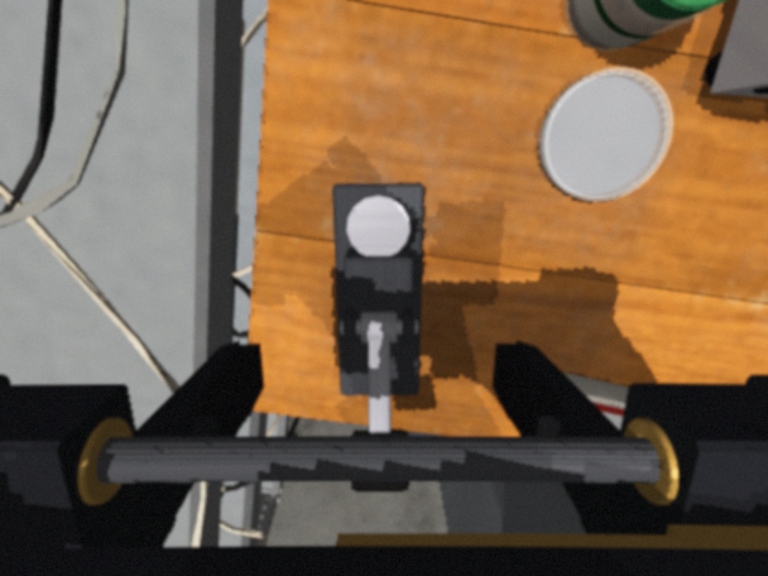

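Request:
carry_out([
  [0.0881,[-0.001,0.0005,0.03],0.0],
  [0.0881,[-0.001,0.0005,0.06],0.0],
  [0.0881,[-0.001,0.0005,0.09],0.0],
  [0.0881,[-0.001,0.0005,0.105],0.0],
  [0.0881,[-0.001,0.0005,0.112],0.0],
  [0.0881,[-0.001,0.0005,0.113],0.0],
  [0.0881,[-0.001,0.0005,0.113],0.0],
])

```text
t: 9.1
position: [0.4673, 0.3313, 0.0288]
eef_rot: [[0.989, 0.145, 0.002], [0.145, -0.989, 0.001], [0.002, -0.001, -1.0]]
contact_force: [-0.6, -0.3, 0.4]
grip_width: 0.0883
```

Run:
```python
from h import *
go([.468,.33,.029],8.3)
w=grab_frame("wrist"); save(w,"w8")
```

```text
t 9.1 pos [0.4673 0.3313 0.0288] yaw 8.35 shift [ 0.0005  0.0014 -0.0002] spin 0.0008 F [-0.65 -0.34  0.38]
```

View pics/w8.png

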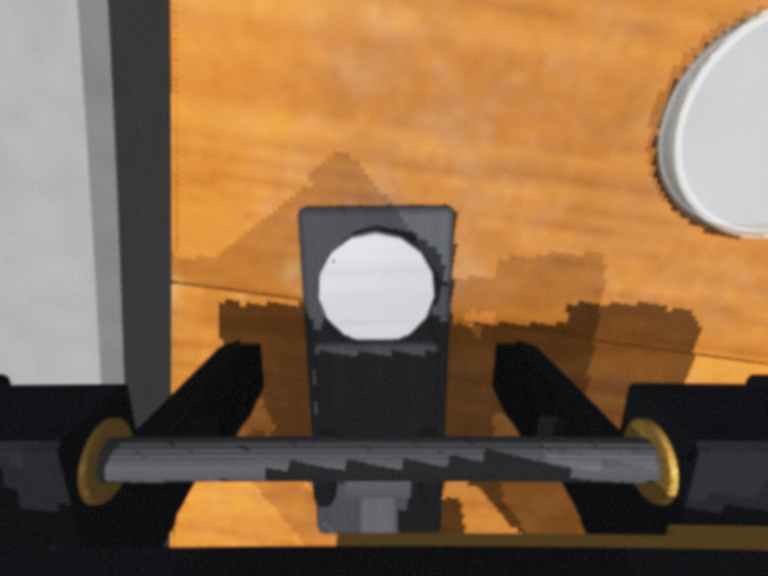

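Request:
carry_out([
  [0.03,[0,0,0],0],
  [0.03,[0,0,0],0],
  [0.03,[0,0,0],0],
  [0.03,[0,0,0],0],
  [0.03,[0,0,0],0],
  [0.03,[0,0,0],0],
  [0.03,[0,0,0],0],
], grip_force=40)

```text
t: 9.85
position: [0.4667, 0.331, 0.0277]
eef_rot: [[0.989, 0.145, 0.0], [0.145, -0.989, 0.0], [0.0, -0.0, -1.0]]
contact_force: [0.4, 0.4, 0.4]
grip_width: 0.0395
```

Run:
```python
from h import *
w=grab_frame("wrist"); save(w,"w9")
s=state(); print(s['position'],s['grip_width'])
print('saddle',atz(w,[[377/1.5,286/1.5]],.034))
go([.4673,.3313,.1],8.3)
```

```text
[0.46666827 0.33107134 0.02767881] 0.03960475749657767
saddle [[0.50526478 0.33608575 0.034     ]]
t 9.9 pos [0.4667 0.3311 0.0277] yaw 8.36 shift [ 0.0007 -0.0002 -0.0723] spin 0.0011 F [-0.12  0.21 -0.17]
```

View pics/w9.png

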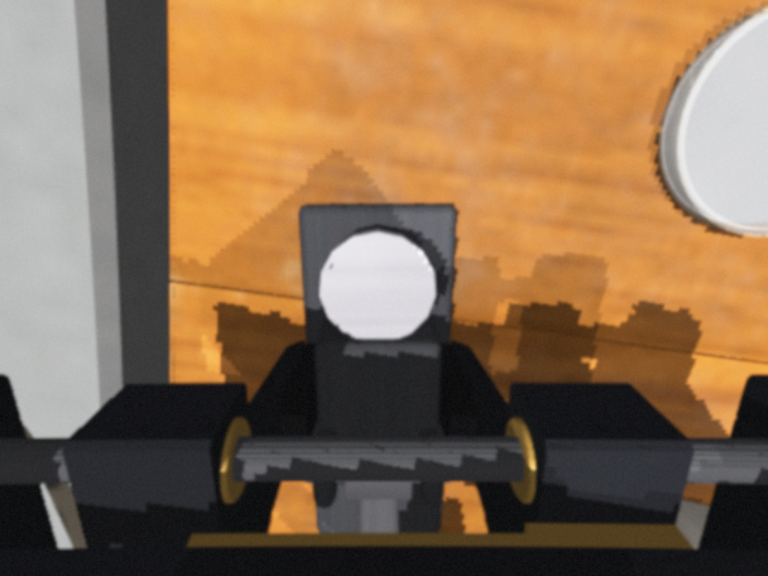

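Run:
```python
from h import *
for q in([.4667,.331,.11],[.455,.21,.11],[.49,.088,.11],[.4965,.088,.034]): go(q,3.8)
```

```text
t 9.9 pos [0.4667 0.3311 0.0277] yaw 8.36 shift [ 0.      0.0001 -0.0823] spin 0.0797 F [-0.12  0.21 -0.17]
t 9.9 pos [0.4667 0.3311 0.0277] yaw 8.36 shift [-0.0291  0.1181 -0.0824] spin 0.0797 F [-0.12  0.21 -0.17]
t 9.9 pos [0.4667 0.3311 0.0277] yaw 8.36 shift [-0.0123  0.2439 -0.0824] spin 0.0797 F [-0.12  0.21 -0.17]
t 9.9 pos [0.4667 0.3311 0.0277] yaw 8.36 shift [-0.0058  0.2448 -0.0064] spin 0.0797 F [-0.12  0.21 -0.17]
```

Request:
carry_out([
  [0.03,[0,0,-0.02],0],
  [0.03,[0,0,-0.05],0],
  [0.03,[0,0,-0.08],0],
  [0.03,[-0.01,0.02,-0.085],0],
  [0.03,[-0.02,0.06,-0.085],0.02],
  [0.03,[-0.029,0.1,-0.085],0.04],
  [0.03,[-0.029,0.14,-0.085],0.06],
  [0.03,[-0.025,0.18,-0.085],0.08],
  [0.03,[-0.02,0.22,-0.085],0.08],
  [0.03,[-0.015,0.24,-0.085],0.08],
  [0.03,[-0.012,0.244,-0.085],0.08],
  [0.03,[-0.012,0.244,-0.085],0.08],
  [0.03,[-0.012,0.244,-0.085],0.08],
])

```text
t: 11.2
position: [0.4896, 0.0893, 0.1123]
eef_rot: [[0.998, 0.068, -0.001], [0.068, -0.998, 0.001], [-0.001, -0.001, -1.0]]
contact_force: [-0.5, -0.3, -6.6]
grip_width: 0.0396
```

Run:
```python
from h import *
go([.4965,.088,.034],3.8)
w=grab_frame("wrist"); save(w,"w10")
print('saddle',atz(w,[[377/1.5,286/1.5]],.034+.0823))
```

```text
t 11.2 pos [0.4896 0.0893 0.1123] yaw 3.89 shift [0.0069 0.0018 0.0783] spin 0.0015 F [-0.52 -0.31 -6.65]
saddle [[0.52775125 0.09118289 0.1163    ]]
```

View pics/w10.png

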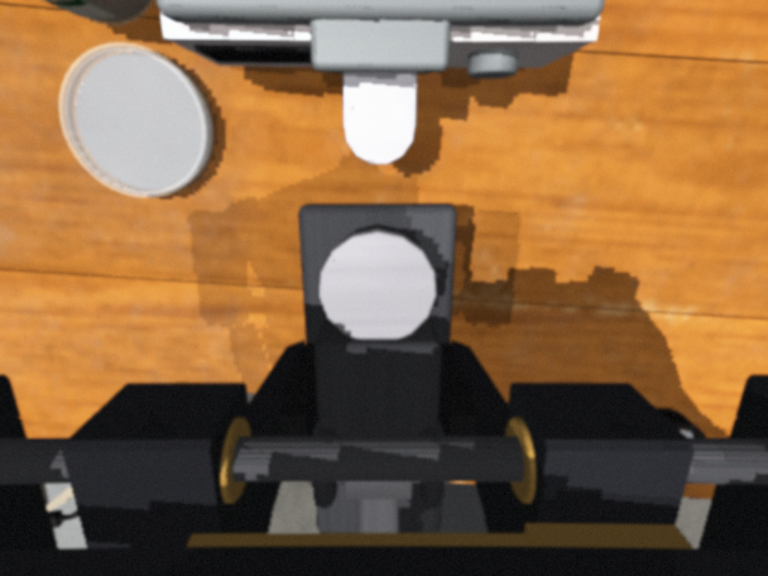

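Run:
```python
from h import *
w=grab_frame("wrist"); go([.4965,.088,.034],3.8)
for uv in((380,164),(343,128),(417,128),(344,75),(416,75)): print(uv,atz(w,[np.array(uv)/1.5],.064)[0].round(4))
for uv in((161,42),(599,43)): print(uv,atz(w,[np.array(uv)/1.5],.07)[0].round(4))
R=np.array(state()['eef_rot']); print(R.T@(np.array([.5731,.0931,0])-state()['position']))
```

```text
t 11.3 pos [0.4894 0.0895 0.1125] yaw 3.94 shift [0.007  0.0021 0.0785] spin 0.0025 F [-0.19  0.78 -7.4 ]
(380, 164) [0.5615 0.0927 0.064 ]
(343, 128) [0.5738 0.108  0.064 ]
(417, 128) [0.5758 0.0794 0.064 ]
(344, 75) [0.5924 0.1085 0.064 ]
(416, 75) [0.5943 0.0816 0.064 ]
(161, 42) [0.5972 0.1726 0.07  ]
(599, 43) [0.6076 0.0189 0.07  ]
[0.08381606 0.00229084 0.11238352]
```

Request:
carry_out([
  [0.03,[0.008,0.001,0.03],0],
  [0.03,[0.008,0.001,0.06],0],
  [0.03,[0.008,0.001,0.075],0],
  [0.03,[0.008,0.001,0.079],0],
  [0.03,[0.008,0.001,0.079],0],
  [0.03,[0.008,0.001,0.079],0],
])

```text
t: 11.9
position: [0.4987, 0.0879, 0.0344]
eef_rot: [[0.998, 0.067, 0.001], [0.067, -0.998, 0.001], [0.001, -0.0, -1.0]]
contact_force: [0.0, -0.7, -8.1]
grip_width: 0.0396
```

Run:
```python
from h import *
w=grab_frame("wrist"); save(w,"w11"); go([.537,.0912,.029],3.87)
for uv in((380,164),): print(uv,atz(w,[np.array(uv)/1.5],.064)[0].round(4))
```

```text
t 11.95 pos [0.4989 0.0877 0.0346] yaw 3.8 shift [ 0.0382 -0.001   0.0057] spin -0.0012 F [-0.22  0.23 -7.83]
(380, 164) [0.5739 0.0915 0.064 ]
```

View pics/w11.png

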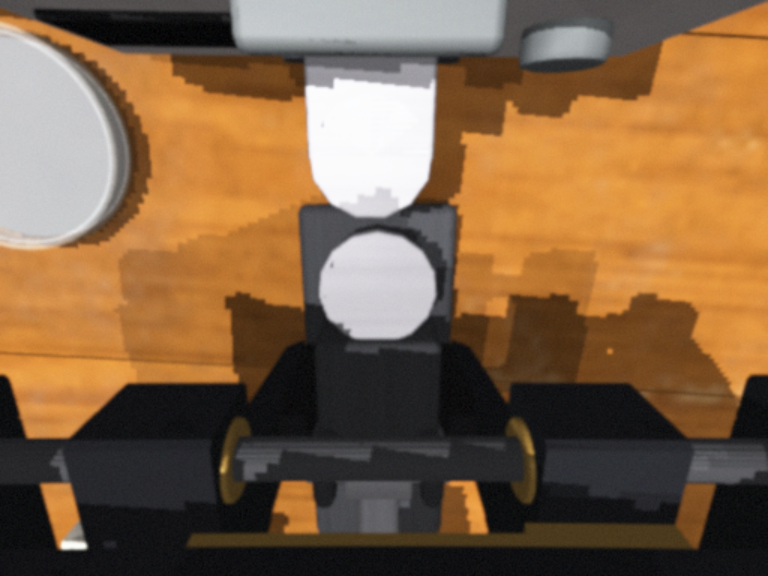

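Run:
```python
from h import *
w=grab_frame("wrist"); go([.537,.0912,.029],3.87)
for uv in((374,218),(307,140),(435,140)): print(uv,atz(w,[np.array(uv)/1.5],.064)[0].round(4))
print(atz(w,[[378/1.5,286/1.5]],.0395+.001)[0])
```

```text
t 12.0 pos [0.4989 0.0875 0.0347] yaw 3.79 shift [ 0.0382 -0.0012  0.0057] spin -0.0015 F [-0.03 -1.11 -7.67]
(374, 218) [0.5619 0.0919 0.064 ]
(307, 140) [0.578  0.1077 0.064 ]
(435, 140) [0.5799 0.0796 0.064 ]
[0.53768873 0.08926207 0.0405    ]
```

Request:
carry_out([
  [0.03,[0.008,-0.001,0],0],
  [0.03,[0.018,-0.0015,0],0],
  [0.03,[0.028,-0.0015,0],0],
  [0.03,[0.036,-0.0015,0],0],
  [0.03,[0.038,-0.0015,0.0],0],
  [0.03,[0.038,-0.0015,0.0],0],
])

```text
t: 12.6
position: [0.5364, 0.091, 0.0336]
eef_rot: [[0.998, 0.065, 0.0], [0.065, -0.998, -0.0], [0.0, 0.0, -1.0]]
contact_force: [0.5, -0.3, -7.5]
grip_width: 0.0394
```

Run:
```python
from h import *
w=grab_frame("wrist"); save(w,"w12"); go([.537,.0912,.0277],3.87)
```

```text
t 12.65 pos [0.5356 0.091  0.0335] yaw 3.76 shift [ 0.0014 -0.0001  0.0058] spin -0.0019 F [-0.19 -0.15 -7.01]
```

View pics/w12.png

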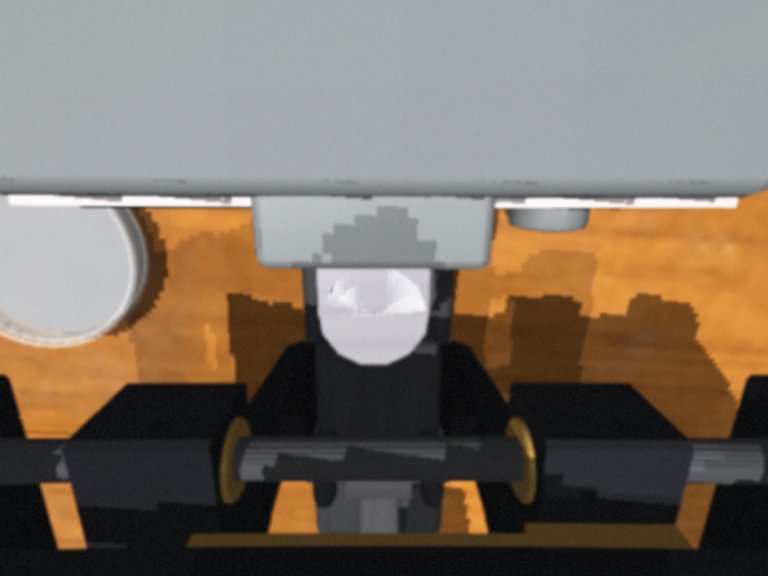

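Run:
```python
from h import *
w=grab_frame("wrist"); go([.537,.0912,.0277],3.87)
for uv in((374,366),(317,300),(432,300)): print(uv,atz(w,[np.array(uv)/1.5],.064)[0].round(4))
R=np.array(state()['eef_rot']);print(state()['position']+R@[.0386,.0,0])
```

```text
t 12.7 pos [0.5353 0.091  0.0335] yaw 3.77 shift [ 0.0017 -0.0001  0.0058] spin -0.0018 F [-0.11  0.45 -6.96]
(374, 366) [0.561  0.0927 0.064 ]
(317, 300) [0.578  0.1077 0.064 ]
(432, 300) [0.5799 0.0797 0.064 ]
[0.57383431 0.09348598 0.03345547]
```

Request:
carry_out([
  [0.03,[0.0015,0,0.003],0],
  [0.03,[0.0015,0,0.005],0],
  [0.03,[0.0015,0,0.006],0],
  [0.03,[0.0015,0,0.0065],0],
])

```text
t: 13.1
position: [0.5373, 0.0913, 0.0276]
eef_rot: [[0.998, 0.066, -0.0], [0.066, -0.998, -0.0], [-0.0, 0.0, -1.0]]
contact_force: [-2.3, -0.7, 4.6]
grip_width: 0.0391
```

Request:
carry_out([
  [0.06,[0,0,-0.001],0],
  [0.0881,[0,0,-0.001],0],
  [0.0881,[0,0,-0.001],0],
  [0.0881,[0,0,-0.001],0],
  [0.0881,[0,0,-0.02],0],
  [0.0881,[0,0,-0.06],0],
  [0.0881,[-0.02,0,-0.1],0],
  [0.0,[-0.06,0,-0.12],0],
  [0.0,[-0.07,0,-0.12],0],
  [0.0,[-0.07,0,-0.12],0],
  [0.0,[-0.07,0,-0.12],0],
  [0.0,[-0.07,0,-0.12],0],
])

```text
t: 14.3
position: [0.4691, 0.0869, 0.1465]
eef_rot: [[0.998, 0.065, 0.001], [0.065, -0.998, 0.0], [0.001, -0.0, -1.0]]
contact_force: [1.4, -0.1, -0.8]
grip_width: 0.0508
```

Run:
```python
from h import *
w=grab_frame("wrist"); save(w,"w13"); go([.464,.0865,.125],3.87); print(state()['grip_width'])
t=grab_frame("top");c=t['color'][120:270,95:255,::-1]; cv2.imwrite('pics/t13.png',cv2.resize(c,None,fx=4.8,fy=3.9,interpolation=cv2.INTER_CUBIC))
```

```text
t 14.35 pos [0.4689 0.0868 0.1465] yaw 3.75 shift [-0.0049  0.      0.0215] spin -0.0022 F [-0.53 -0.82  0.19]
0.0462360644124431
```

View pics/w13.png

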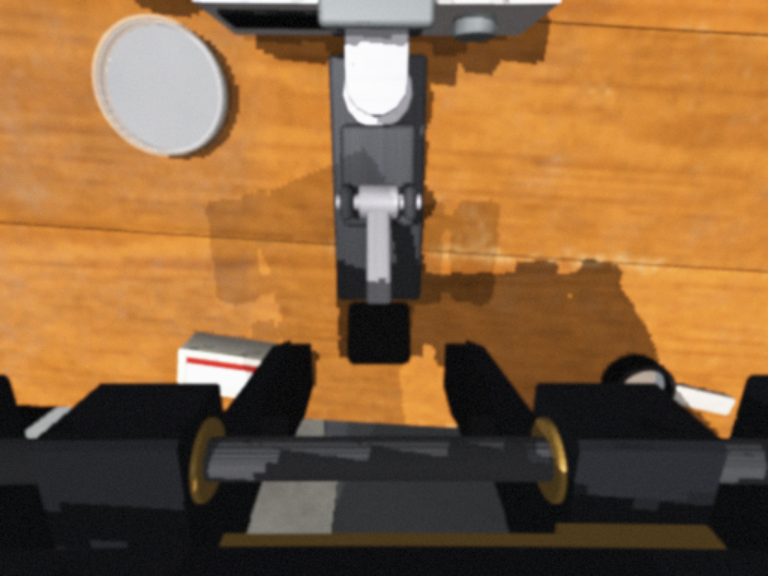

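View pics/t13.png

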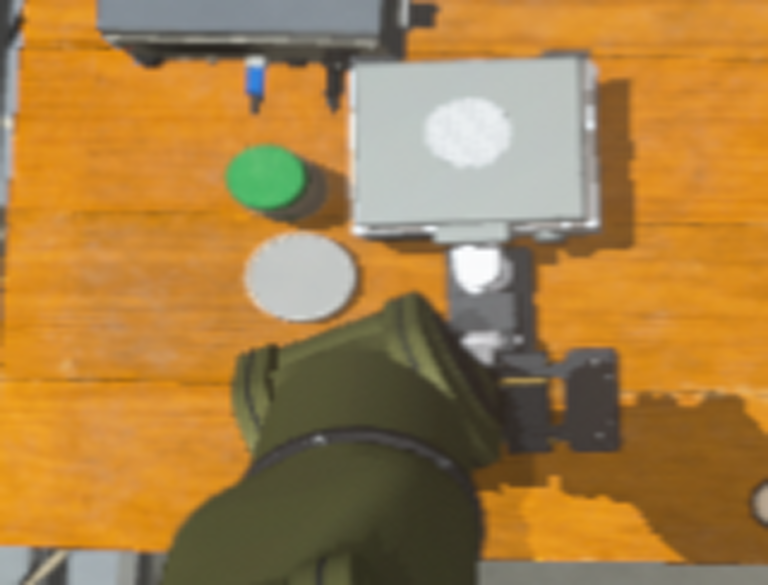

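Run:
```python
from h import *
w=grab_frame("wrist"); go([.464,.0865,.125],3.87)
for uv,z in(((379,333),.089),((379,304),.096),((379,364),.08),((377,124),.034),((376,112),.064),((344,60),.064),((408,60),.064),((337,299),.008),((420,299),.008),((331,57),.008),((427,56),.008)): print(uv,atz(w,[np.array(uv)/1.5],z)[0].round(4))
```

```text
t 14.45 pos [0.4684 0.0868 0.1466] yaw 3.75 shift [-0.0044 -0.      0.0216] spin -0.0021 F [ 0.01  0.72 -0.04]
(379, 333) [0.4633 0.0848 0.089 ]
(379, 304) [0.4806 0.086  0.096 ]
(379, 364) [0.4421 0.0833 0.08  ]
(377, 124) [0.5583 0.0921 0.034 ]
(376, 112) [0.5621 0.0928 0.064 ]
(344, 60) [0.5823 0.1083 0.064 ]
(408, 60) [0.5842 0.0801 0.064 ]
(337, 299) [0.4493 0.1114 0.008 ]
(420, 299) [0.4529 0.0565 0.008 ]
(331, 57) [0.5924 0.1201 0.008 ]
(427, 56) [0.5965 0.0668 0.008 ]
```

Request:
carry_out([
  [0.0,[-0.003,0.001,0.02],0],
  [0.0,[-0.003,0.001,0.035],0],
  [0.0,[-0.003,0.001,0.039],0],
  [0.0,[-0.004,0.001,0.043],0],
  [0.0,[-0.006,0.001,0.048],0],
  [0.0,[-0.009,0.001,0.053],0],
  [0.0,[-0.011,0.001,0.058],0],
  [0.0,[-0.013,0.001,0.063],0],
], grip_force=20)

```text
t: 15.25
position: [0.4566, 0.0851, 0.0848]
eef_rot: [[0.998, 0.065, 0.004], [0.065, -0.998, 0.001], [0.004, -0.001, -1.0]]
contact_force: [3.3, -0.2, 9.9]
grip_width: 0.0003
```

Run:
```python
from h import *
w=grab_frame("wrist"); save(w,"w14"); go([.452,.0855,.0675],3.87); print(state()['grip_width'])
```

```text
t 15.3 pos [0.4564 0.085  0.0843] yaw 3.75 shift [-0.0044 -0.0007  0.0167] spin -0.0021 F [ 3.76 -1.04  8.41]
0.00035047846612915024
```

View pics/w14.png

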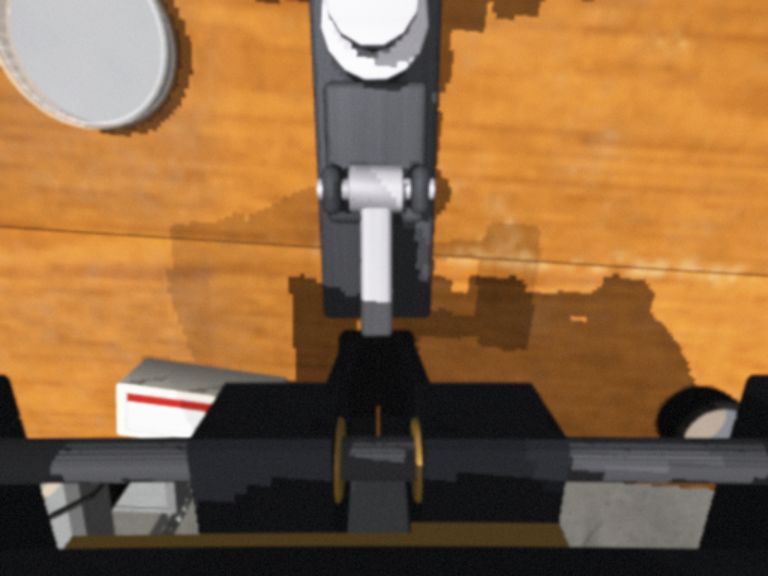

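Request:
carry_out([
  [0.0,[-0.001,0.0,0.004],0],
  [0.0,[-0.002,0.0,0.008],0],
  [0.0,[-0.003,0.0,0.012],0],
  [0.0,[-0.003,0.0,0.015],0],
  [0.0,[-0.003,0.0,0.017],0],
  [0.0,[-0.003,0.0,0.018],0],
])

```text
t: 15.9
position: [0.4535, 0.0848, 0.0674]
eef_rot: [[0.998, 0.065, 0.005], [0.065, -0.998, 0.001], [0.005, -0.001, -1.0]]
contact_force: [0.8, 0.1, 24.6]
grip_width: 0.0005
```

Request:
carry_out([
  [0.0,[0.0,0.0,0.001],0],
  [0.0,[0.0,0.0,0.001],0],
])

```text
t: 16.1
position: [0.4535, 0.0848, 0.0673]
eef_rot: [[0.998, 0.065, 0.005], [0.065, -0.998, 0.001], [0.005, -0.001, -1.0]]
contact_force: [-0.0, 1.1, 26.8]
grip_width: 0.0003
```

Run:
```python
from h import *
w=grab_frame("wrist"); save(w,"w15"); go([.452,.0855,.0675],3.87)
t=grab_frame("scene");c=t['color'][90:230,220:360,::-1]; cv2.imwrite('pics/s15.png',cv2.resize(c,None,fx=4,fy=4,interpolation=cv2.INTER_CUBIC))
```

```text
t 16.15 pos [0.4536 0.0848 0.0673] yaw 3.75 shift [-0.0015 -0.0008 -0.0002] spin -0.0021 F [ 0.82 -0.12 26.37]
```

View pics/w15.png

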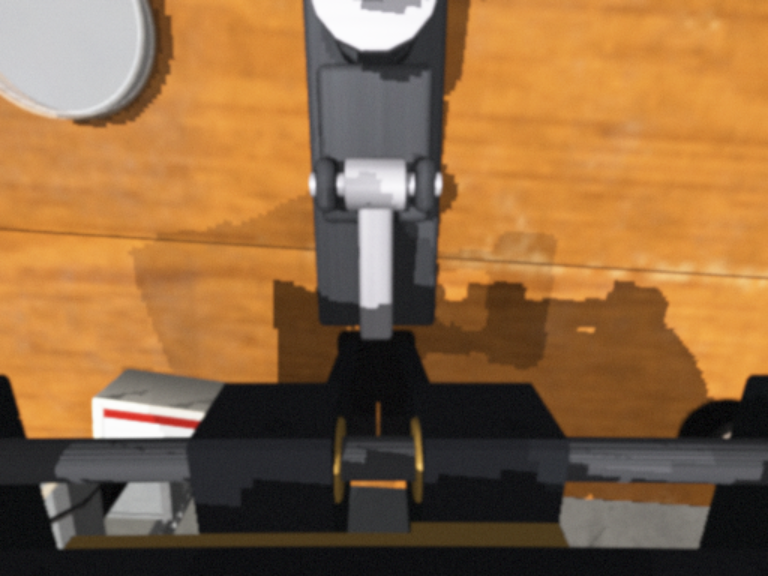

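View pics/s15.png

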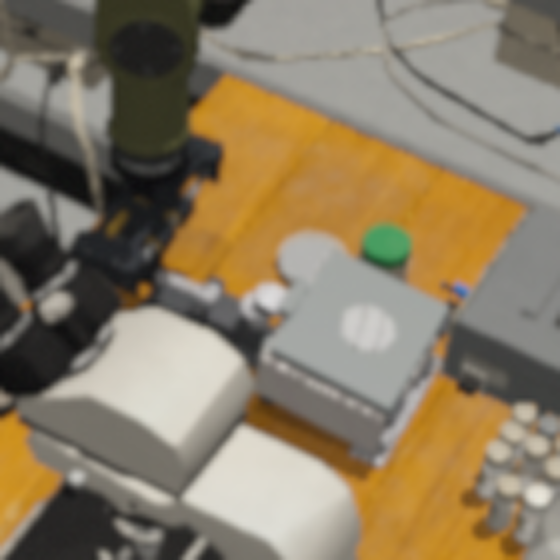

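Request:
carry_out([
  [0.0,[0.0,0,-0.004],0],
  [0.0,[0.002,0,-0.01],0],
  [0.0,[0.005,0,-0.016],0],
  [0.0,[0.008,0,-0.022],0],
  [0.0,[0.011,0,-0.028],0],
  [0.0,[0.013,0,-0.034],0],
  [0.0,[0.014,0,-0.04],0],
  [0.0,[0.015,0,-0.046],0],
  [0.0,[0.016,0,-0.055],0],
  [0.0,[0.016,0,-0.075],0],
  [0.0,[0.016,0,-0.08],0],
  [0.0,[0.016,0,-0.08],0],
  [0.0,[0.016,0,-0.08],0],
])

```text
t: 17.5
position: [0.4674, 0.0856, 0.1448]
eef_rot: [[0.998, 0.066, -0.001], [0.066, -0.998, -0.0], [-0.001, 0.0, -1.0]]
contact_force: [-0.4, 0.2, -0.3]
grip_width: 0.0007
```

Run:
```python
from h import *
w=grab_frame("wrist"); save(w,"w16"); go([.465,.0855,.125],3.87)
import pickle; pickle.dump(w,open('f16.pkl','wb'))
```

```text
t 17.55 pos [0.4673 0.0855 0.1446] yaw 3.78 shift [-0.0023 -0.0001  0.0196] spin -0.0017 F [ 0.42 -0.24  0.16]
```

View pics/w16.png

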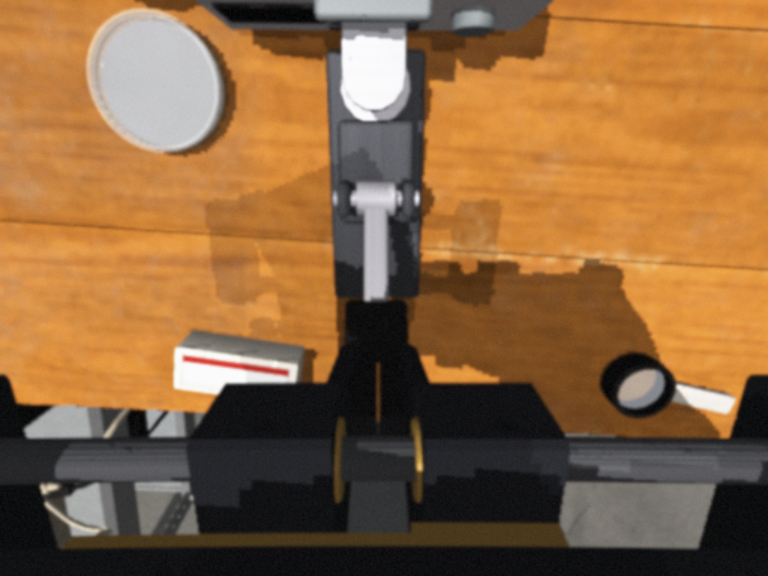

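Request:
carry_out([
  [0.0,[-0.002,0,0.02],0],
  [0.0,[-0.002,0,0.033],0],
  [0.0,[-0.002,0,0.038],0],
  [0.0,[-0.003,0,0.042],0],
  [0.0,[-0.006,0,0.047],0],
  [0.0,[-0.009,0,0.052],0],
  [0.0,[-0.011,0,0.057],0],
  [0.0,[-0.012,0,0.062],0],
  [0.0,[-0.013,0,0.066],0],
  [0.0,[-0.014,0,0.07],0],
  [0.0,[-0.014,0,0.074],0],
  [0.0,[-0.014,0,0.077],0],
  [0.0,[-0.014,0,0.079],0],
  [0.0,[-0.014,0,0.08],0],
  [0.0,[-0.014,0,0.08],0],
])

```text
t: 19.05
position: [0.4537, 0.0847, 0.0672]
eef_rot: [[0.998, 0.066, 0.002], [0.066, -0.998, 0.0], [0.002, 0.0, -1.0]]
contact_force: [-2.5, -0.0, 27.8]
grip_width: 0.0005
```

Run:
```python
from h import *
go([.4535,.0848,.0673],3.87)
t=grab_frame("scene");c=t['color'][90:230,220:360,::-1]; cv2.imwrite('pics/s17.png',cv2.resize(c,None,fx=4,fy=4,interpolation=cv2.INTER_CUBIC))
w=grab_frame("wrist"); save(w,"w17")
t=grab_frame("top"); save(t,"t17"); go([.4535,.0848,.0673],3.87)
```

```text
t 19.05 pos [0.4537 0.0847 0.0672] yaw 3.78 shift [-0.0002 -0.0001 -0.0001] spin -0.0017 F [-2.470e+00 -1.000e-02  2.781e+01]
t 19.2 pos [0.4537 0.0847 0.0673] yaw 3.77 shift [-0.0002 -0.0001 -0.    ] spin -0.0017 F [-3.34  0.27 28.26]
```

View pics/w17.png

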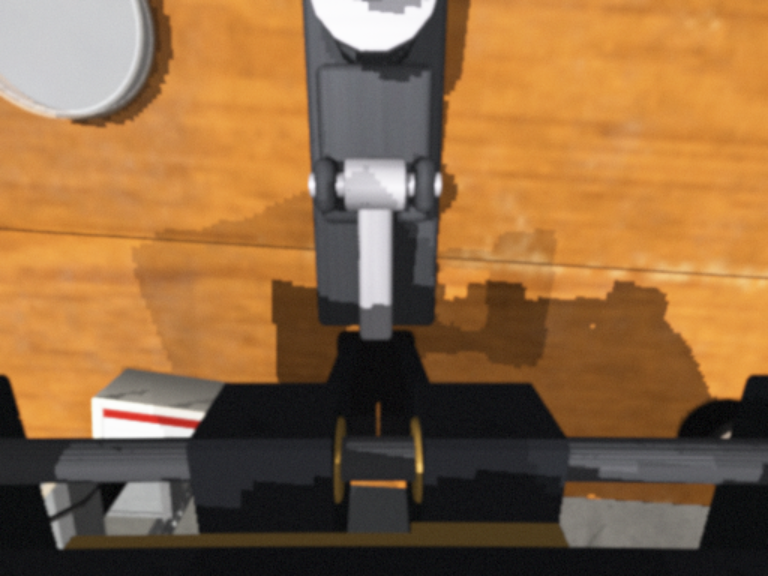

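View pics/s17.png

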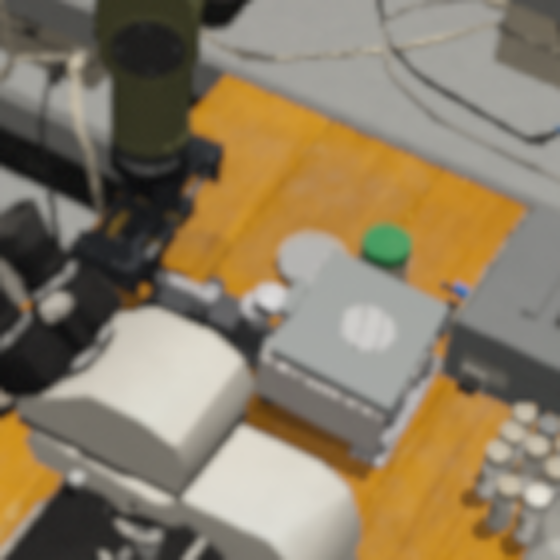

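View pics/t17.png

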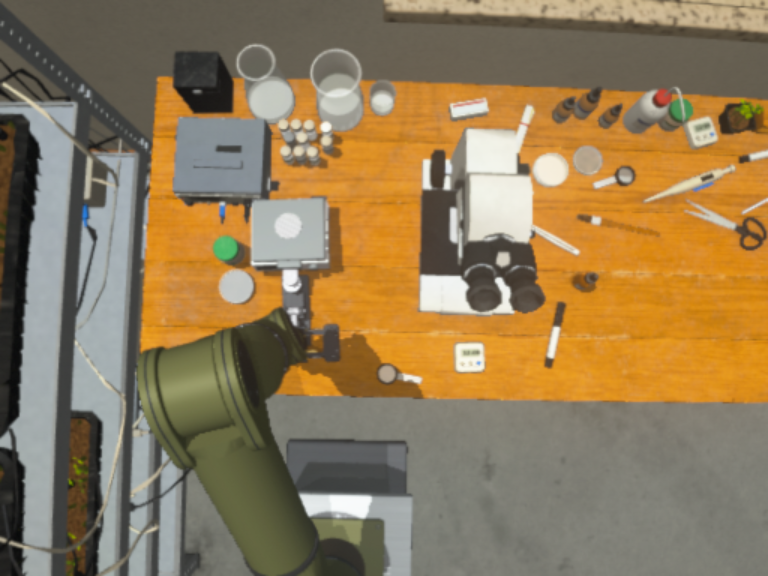

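The final pictures show the handle held level, the machine's front raised and the lid shut. The bystanders visible in them are where they were.

Run:
```python
from h import *
print(job_done()); go([.4535,.0848,.0673],3.87)
```

```text
the job is handed in; nothing more can be done
None
the job is handed in; nothing more can be done
```

The job is done and handed in at about 19 s of the 72 s: the jack alone is holding the centrifuge's front up, with the arm still pressing the handle down.

- **Lid:** I pressed it down to its stop, and it still looks shut in the later pictures. The fingertips ended at 86 mm, which is the shut height. There the force climbed to 26 N with no further travel.
- **Jack placing:** I set it on the bench and let go. The saddle measured within about 2 mm of the lift pad's centre. It was still in line when I looked again after the trial pump.
- **Pumping:** On the trial stroke the handle reached its stop, with the handle end at about 50 mm under 27 N, and then came right up again. The second press went to the same stop. It is held there with about 28 N, against roughly 10 N needed under the machine, and the position was steady over the last readings.
- **Other things:** The bystanders visible in the last overhead picture had not moved. The arm hid the slide pack there, but the wrist camera showed it in place.

None of these checks failed. I did not measure the lift height directly. I judged it from the handle being at its stop and from the pictures showing the machine tipped.

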